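# Rack freshly stamped notebooks on spacer sticks

### The arm

A 6-joint arm with a two-finger parallel gripper is mounted at the origin on a cart in front of the work surface, level with it; the furniture and walls round the work are solid. World frame = base frame: x ahead of the robot, y to its left, z up, the work surface at z = 0. Lengths are in m, angles in rad, forces in N, time in s.
With the tool pointing down it reaches from about 0.35 to 0.85 m from the base axis. Payload 8.1 kg.
Tool frame: the origin (TCP) lies midway between the tips of the shut fingers; the grasp point (between the pads) lies 19 mm behind it; z points along the fingers, y is the line along which they close (so a half turn about z gives the same grasp; the last joint's range is limited). The gripper opens to 93 mm and grips with 3 to 60 N. Pads are 15 mm wide; open, the fingers measure 128 mm over their backs; the gripper's body (75 mm by 188 mm) begins 65 mm behind the grasp point.
Start: joints at [-1.325, 0.13, 1.488, -0, 1.523, -0.085], TCP at [0.195, -0.567, 0.219] pointing down, gripper open.
Joint ranges: [-2.96, 2.96], [-0.89, 2.26], [0.02, 2.5], [-1.34, 4.48], [0, 2.73], [-2.66, 2.66]. Speed limits (rad/s): [2.39, 2.39, 2.79, 3.14, 3.14, 3.14].

### API

Orientations are given as a unit quaternion [x, y, z, w].
In Python, from plant import * gives the robot as it stands. Calls block until the motion is done:
- move_pose(position, orientation): joint-space move of the TCP to a pose.
- move_l(position, rot=None, max_speed=0.15): straight line of the TCP; rot=None keeps the orientation; max_speed is the mean speed in m/s.
- movej(angles): joint-space move.
- let_go() and grab(): open the fingers fully, or close them until they stop; the grip force is fixed at half the most.
- dwell(seconds).
- ik(position, orientation): joint angles nearest the present ones, or None.
- read_state(): the state.
- camera(name): name is "scene" or "top" or "wrist"; returns the picture (400x640x3 uint8, blue, green, red); there is no depth.
- camera_model(name): a dict with "fx", "fy", "cx", "cy" (pixels), "dist_coeffs" ([k1, k2, p1, p2, k3] as OpenCV has them; the pictures are not rectified), "eye" and "rotation" of the camera in the world; the wrist camera has in their place "mount" (4x4, takes a point from camera to tool coordinates, whose origin is the TCP and whose axes are the flange's). Camera axes: x right, y down, z forward; pixel columns grow to the right and rows downward; lengths in m; the calibration is good to about 2 mm. A picture is of the moment at which its call begins: read the wrist's pose just before it. camera_model takes no time and is no camera call.
A pose or a line that the arm cannot do raises PlanningError and nothing moves.
- job_done(): hands the job in; it is judged then, once.
The state is a dict: "t": time; "qpos": joint angles; "joint_velocities": joint speeds; "joint_efforts": joint torques, N m; "ee_pos": TCP position; "tcp_rot": TCP orientation; "wrist_force": force on the tool from outside, world axes, zero at the start; "wrist_torque": the same for the moment, N m; "gripper_width": opening from 0.0 (shut) to 1.0 (fully open); "gripper_force": force on a finger pad.
Only numpy, scipy, OpenCV 4.12 (cv2) and the standard library are available. Lean on these libraries where they do the work, as an engineer would, in place of code of your own. Each camera call takes 0.05 s, during which the arm holds its last target. There are 200 camera calls.

### The job

The red stamps on the two blue notebooks are still wet. Lay the two wooden spacer sticks on the cover of the lower notebook in the drying rack, one near each long edge and parallel to it, then push the upper notebook (do not lift it) off its ledge onto the sticks, home against the end stops, so that it lies level squarely above the lower one. The notebooks must never touch each other, and the lower notebook and the other things on the counter stay where they are.

Things in the scene. Friction and masses are not known exactly. Their poses are not given: they have to be found in the camera images.
- rack: Fixed plywood and aluminium drying rack, 342 x 124 mm, 50 mm high. Its +x axis is the direction in which the upper notebook is pushed. Origin: on the counter under the centre of the bay that holds the lower notebook. Base plate 6 mm thick; nibs up to 15 mm above the counter keep the lower notebook in place. The bay is open above.
- ledge_edge (a point): Middle of the front edge (towards the bay) of the rack's solid wooden ledge, on its top, 34.5 mm above the counter, 87 mm behind the rack's origin. The ledge runs back 168 mm from here, level, with a 3 mm high guide rail along each side (inner faces 54 mm from the middle).
- stops (a point): Middle between the two upright end stops at the far end of the bay, on their face plane, 77 mm ahead of the rack's origin, at the height where their tops are (50 mm above the counter). Each stop spans 15 to 51 mm from the middle.
- lower_notebook: Lower dark blue notebook, red stamp mark, lying loose in the bay, its x axis along the rack's. Solid 148 mm (x, long edges) x 98 mm (y, from -51 to +47 mm) x 11 mm (z), with a black wire binding standing 5 mm out along its +y edge; about 0.2 kg. Origin: underside, in the middle. Its cover is 17 mm above the counter.
- upper_notebook: Upper dark blue notebook, same size, loose on the ledge between the guide rails (3 to 7 mm play), x axis along the rack's; free room behind its rear short edge. Origin: underside, in the middle. Underside 34.5 mm above the counter on the ledge, 33 mm on the sticks. Home with its front edge against the end stops: centre at x = +3 mm in the rack's frame. Pushing takes 1 to 2 N.
- stick_a: Wooden spacer stick, brown, 150 mm long (x), 16 mm wide, 16 mm high, 0.03 kg, lying on the counter. Origin: centre of its underside. Both sticks are alike and either may go on either side.
- stick_b: The second wooden spacer stick, like the first.
- ink_pad: blue flat ink pad tin, 67 x 106 x 18 mm, bystander; origin at the centre of its underside.
- wood_stamp: brown wooden hand stamp with a knob, 27 x 56 x 74 mm, bystander; origin at the centre of its underside.
- blue_spool: white spool of dark blue thread, standing, 30 mm across, 55 mm high, bystander; origin at the centre of its underside.
- tape_measure: round yellow tape measure lying flat, 52 x 58 x 15 mm, bystander; origin at the centre of its underside.
- masking_tape: roll of beige masking tape lying flat, 98 x 96 x 25 mm, bystander; origin at the centre of its underside.

How it is judged:
By the outcome, as a careful person would: the job done as asked, in the order asked, and still so for the second after the job is handed in, with the robot touching nothing.
It also fails if it takes over 72 s, if anything falls off the work surface, if the arm or the gripper's body presses on something with over 40 N, if the wrist force passes 120 N, or if a joint passes its speed limit or range.

## Working session

There is one attempt and no reset: what is moved stays moved. The work goes in short steps, each a Python script; the robot and the scene stay as the last script left them, time stands still between calls to the robot, and variables do not carry over. Pictures are saved under pics/ and viewed, at most 10 in all, crops included, and the job is handed in when it is done.

```bash
ls; mkdir -p pics
python3 - <<'E'
from plant import *
import cv2
for n in ("top","scene"):
    cv2.imwrite(f"pics/{n}0.png",camera(n))
    m=camera_model(n); print(n,{k:(v.tolist() if hasattr(v,'tolist') else v) for k,v in m.items()})
print(camera_model("wrist")); s=read_state(); print(s)
E
```

```text
pics
top {'fx': 492.58462613296496, 'fy': 492.58462613296496, 'cx': 323.0996505048592, 'cy': 198.99512130756295, 'dist_coeffs': [0.02260184425648065, 0.0, 0.0, 0.0, 0.0], 'eye': [0.30505947661113764, 0.07188608538485664, 1.5292572507857194], 'rotation': [0.7046548279810031, -0.7042251432428727, 0.05991975924752105, -0.06275462914668016]}
scene {'fx': 420.2033230286349, 'fy': 420.2033230286349, 'cx': 323.080525421246, 'cy': 204.78547270841526, 'dist_coeffs': [-0.08805570674237131, 0.0, 0.0, 0.0, 0.0], 'eye': [-0.0082598881582989, -0.7408780913158793, 1.0657935558607954], 'rotation': [0.8804759189435528, -0.2787885648119615, 0.11049110505728839, -0.36719314807579445]}
{'fx': 321.18885171120905, 'fy': 321.18885171120905, 'cx': 315.40712257587137, 'cy': 193.7829502554846, 'dist_coeffs': array([0.00911296, 0.        , 0.        , 0.        , 0.        ]), 'mount': array([[-7.92216996e-07, -9.56914533e-01, -2.90369725e-01,
         8.04985587e-02],
       [ 9.99999969e-01, -7.27386346e-05,  2.36982143e-04,
        -5.62617376e-04],
       [-2.47892754e-04, -2.90369715e-01,  9.56914503e-01,
[... 154 characters left out ...]
0,  1.31072930e-01,  1.48917173e+00,  1.28640123e-05,
        1.52301134e+00, -8.53916839e-02]), 'joint_velocities': array([ 1.66862521e-03, -1.89788794e-03, -2.28050834e-03,  4.67243524e-05,
        9.21156426e-04, -2.41198716e-03]), 'joint_efforts': array([ 6.07994389e-04, -5.61344433e+01, -4.93094265e+01,  7.70585239e-02,
        2.92923313e-02, -8.30971908e-05]), 'ee_pos': array([ 0.1947901 , -0.56695323,  0.21769921]), 'tcp_rot': array([ 9.86351413e-01,  1.64651746e-01, -6.00703438e-05, -8.29525850e-04]), 'wrist_force': array([ 0.22787701, -0.70526433, -0.33216193]), 'wrist_torque': array([-0.0054288 ,  0.02379275, -0.00394424]), 'gripper_force': 0.0, 'gripper_width': 1.001056986901854}
```

View pics/top0.png

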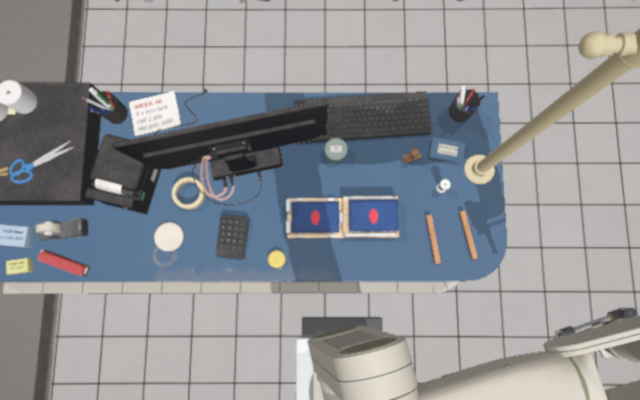

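View pics/scene0.png

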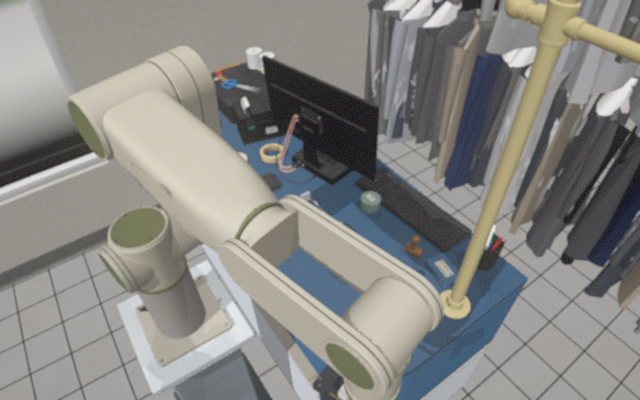

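```bash
cat > h.py <<'E'
from plant import *
import cv2, numpy as np
from scipy.spatial.transform import Rotation as R
def cam(name):
    """picture, model, camera->world rotation and eye"""
    m=camera_model(name)
    if name=="wrist":
        s=read_state(); T=np.eye(4); T[:3,:3]=R.from_quat(s["tcp_rot"]).as_matrix(); T[:3,3]=s["ee_pos"]
        T=T@np.array(m["mount"]); Rm,e=T[:3,:3],T[:3,3]
    else: Rm,e=R.from_quat(m["rotation"]).as_matrix(),np.array(m["eye"])
    K=np.array([[m["fx"],0,m["cx"]],[0,m["fy"],m["cy"]],[0,0,1]])
    return camera(name),(K,np.array(m["dist_coeffs"],float),Rm,e)
def cast(px,c,z):
    K,d,Rm,e=c
    p=cv2.undistortPoints(np.array(px,np.float64).reshape(-1,1,2),K,d).reshape(-1,2)
    v=np.c_[p,np.ones(len(p))]@Rm.T
    return e+v*((z-e[2])/v[:,2])[:,None]
def proj(P,c):
    K,d,Rm,e=c
    return cv2.projectPoints(np.array(P,float).reshape(-1,1,3),cv2.Rodrigues(Rm.T)[0],-Rm.T@e,K,d)[0].reshape(-1,2)
def down(yaw):
    """tool down; tool x axis at angle yaw in world"""
    return (R.from_euler('z',yaw)*R.from_euler('x',np.pi)).as_quat()
def blobs(mask,minarea):
    cs,_=cv2.findContours(mask.astype(np.uint8),cv2.RETR_EXTERNAL,cv2.CHAIN_APPROX_NONE)
    return [c for c in cs if cv2.contourArea(c)>=minarea]
E
python3 - <<'E'
from h import *
im,c=cam("top")
hsv=cv2.cvtColor(im,cv2.COLOR_BGR2HSV); print(hsv[237,433],hsv[217,300],hsv[150,330],hsv[217,315],hsv[233,470])
H,S,V=cv2.split(hsv)
red=((H<6)|(H>174))&(S>150)&(V>80)
org=(H>=6)&(H<20)&(S>110)&(V>60)
blue=(H>105)&(H<130)&(S>140)
for n,m,z in(("red",red,.03),("org",org,.016),):
    for b in blobs(m,20):
        r=cv2.minAreaRect(b); print(n,np.round(r[0]),np.round(r[1],1),cast(cv2.boxPoints(r),c,z)[:,:2].round(3).tolist(),cast([r[0]],c,z)[0].round(3))
for n,p in dict(led=(344,217),farL=(286,217),farR=(399,216),pole=(480,170),stamp=(412,157),spool=(445,185),mon=(325,110),tape=(277,260),robotedge=(280,290),cup=(336,150)).items(): print(n,cast([p],c,0.0)[0].round(3))
cv2.imwrite("pics/crop1.png",cv2.resize(im[130:290,260:500],None,fx=3.3,fy=3.3,interpolation=cv2.INTER_CUBIC))
E
```

```text
[ 14 108 210] [110 134 120] [ 33  12 192] [179 164 204] [ 12  95 201]
red [315. 217.] [ 6. 12.] [[0.493, 0.112], [0.531, 0.112], [0.531, 0.094], [0.493, 0.094]] [0.512 0.103 0.03 ]
red [373. 216.] [11.  6.] [[0.534, -0.066], [0.534, -0.085], [0.5, -0.084], [0.5, -0.066]] [ 0.517 -0.075  0.03 ]
led [0.516 0.013 0.   ]
farL [0.516 0.194 0.   ]
farR [ 0.519 -0.159  0.   ]
pole [ 0.667 -0.42   0.   ]
stamp [ 0.71  -0.206  0.   ]
spool [ 0.618 -0.307  0.   ]
mon [0.867 0.072 0.   ]
tape [0.382 0.22  0.   ]
robotedge [0.291 0.209 0.   ]
cup [0.733 0.037 0.   ]
```

View pics/crop1.png

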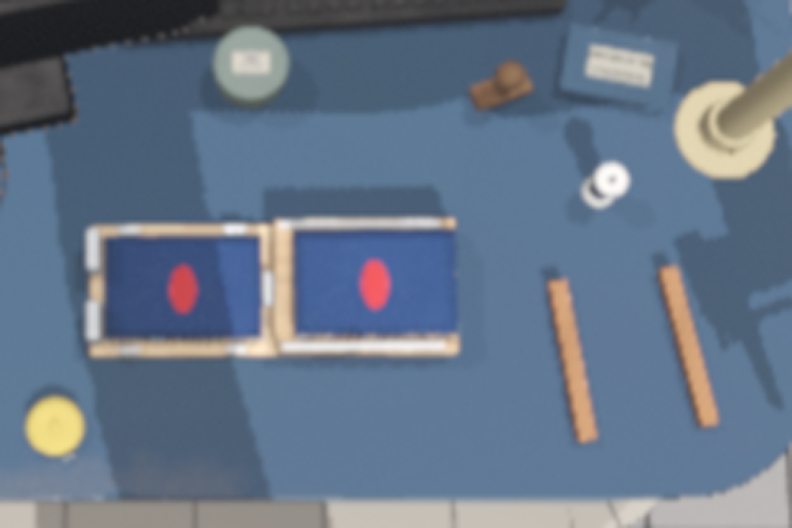

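Top view: the rack spans px (285–400, 197–238). The bay with the lower notebook is on the left and the ledge with the upper one on the right, so the push direction is about world +y. The sticks are near px (433,239) and (469,235), lying roughly along world x. Next I take close wrist views.

Run:
```python
from h import *
import pickle
out={}
for n,p,th in (("sticks",(0.44,-0.33,0.17),0.185),("rack",(0.515,0.0,0.25),np.pi/2)):
    move_pose(p,down(th)); dwell(0.3)
    im,c=cam("wrist"); out[n]=(im,c); cv2.imwrite(f"pics/w_{n}.png",im); s=read_state(); print(n,s["t"],s["ee_pos"],s["qpos"].round(2))
pickle.dump(out,open("w.pkl","wb"))
```

```text
sticks 1.8 [ 0.43971134 -0.3305392   0.17005492] [-0.74  0.02  1.69 -0.    1.43  0.65]
rack 3.4583 [ 0.5149755  -0.00056164  0.24981858] [-0.1  -0.11  1.68 -0.    1.58 -0.1 ]
```

View pics/w_sticks.png

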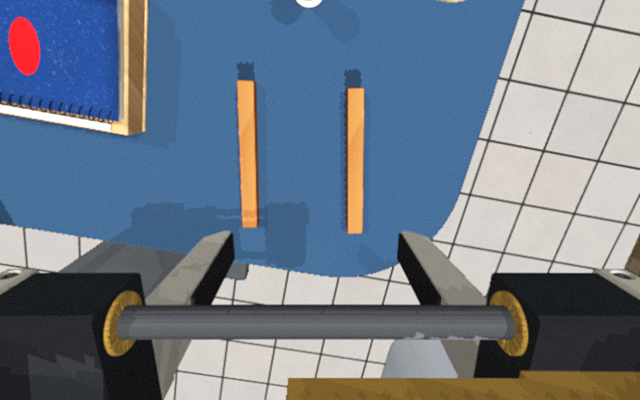

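View pics/w_rack.png

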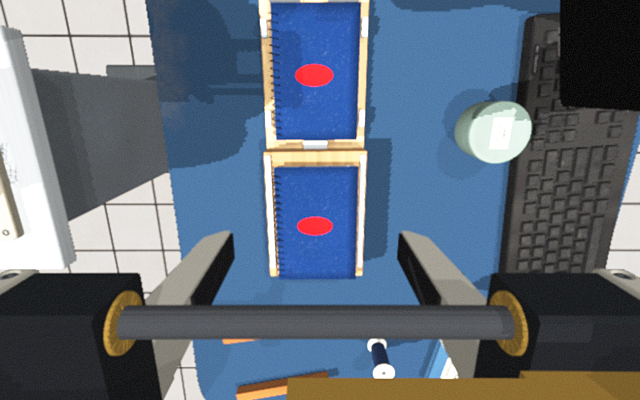

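The wrist views are sharp. The sticks lie at px (247,154) and (356,160). In the rack view the lower stamp is at (314,75), the upper at (315,226), the ledge front edge is near row 151, and the wire is on the side towards the robot. I take one closer view of the bay and then compute everything.

Run:
```python
from h import *
import pickle
out=pickle.load(open("w.pkl","rb"))
move_pose((0.515,0.08,0.17),down(np.pi/2)); dwell(0.3)
im,c=cam("wrist"); out["bay"]=(im,c); cv2.imwrite("pics/w_bay.png",im); print(read_state()["t"])
pickle.dump(out,open("w.pkl","wb"))
im,c=out["sticks"]; H,S,V=cv2.split(cv2.cvtColor(im,cv2.COLOR_BGR2HSV))
for b in blobs((H>5)&(H<22)&(S>120)&(V>90)&(np.arange(400)[:,None]<250),1000):
    P=cast(b.reshape(-1,2),c,.016)[:,:2]
    r=cv2.minAreaRect((P*1000).astype(np.float32)); print("stick?",np.round(r[0],1),np.round(r[1],1),round(r[2],2),cv2.boundingRect(b))
for n in("rack","bay"):
    im,c=out[n]; H,S,V=cv2.split(cv2.cvtColor(im,cv2.COLOR_BGR2HSV))
    print(n,[im[y,x].tolist() for x,y in((290,30),(290,200),(200,100))], [ (int(H[y,x]),int(S[y,x]),int(V[y,x])) for x,y in((290,30),(290,200),(200,100))])
    for b in blobs(((H<6)|(H>174))&(S>180),100):
        m=cv2.moments(b); p=(m["m10"]/m["m00"],m["m01"]/m["m00"]); print(" stamp",np.round(p),[cast([p],c,z)[0].round(4)[:2].tolist() for z in(.017,.0455)])
```

```text
4.3333
stick? [ 460.6 -367.1] [148.3  15.8] 12.18 (347, 88, 17, 145)
stick? [ 447.7 -259.8] [148.3  17. ] 8.73 (237, 80, 21, 147)
stick? [ 510.4 -146.8] [119.2  14.3] 0.13 (127, 0, 18, 134)
rack [[171, 87, 40], [179, 95, 52], [87, 63, 36]] [(109, 195, 171), (110, 181, 179), (104, 149, 87)]
 stamp [315. 226.] [[0.5128, -0.085], [0.5129, -0.0731]]
 stamp [314.  75.] [[0.5123, 0.1044], [0.5125, 0.1028]]
bay [[186, 140, 90], [200, 105, 51], [110, 79, 52]] [(104, 132, 186), (109, 190, 200), (106, 134, 110)]
 stamp [312. 155.] [[0.5123, 0.1045], [0.5125, 0.1094]]
```

View pics/w_bay.png

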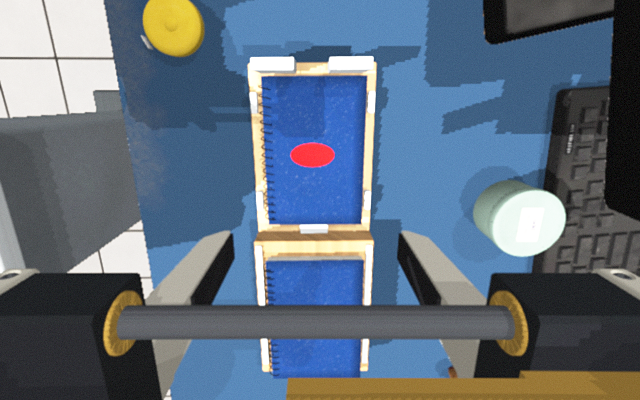

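The bay view shows stops at px (272,66) and (352,64), the lower cover over about cols 265–364 and rows 76–223, the ledge at rows 234–255, and the small white nibs.

Run:
```python
from h import *
import pickle
out=pickle.load(open("w.pkl","rb"))
def rect(P):
    r=cv2.minAreaRect((P[:,:2]*1000).astype(np.float32)); return np.round(r[0],1),np.round(r[1],1),round(r[2],2)
for n in("rack","bay"):
    im,c=out[n]; H,S,V=cv2.split(cv2.cvtColor(im,cv2.COLOR_BGR2HSV)); roi=np.zeros((400,640),bool); roi[:,245:385]=1
    if n=="bay": roi[300:]=0
    cov=((S>160)&(H>100)&(H<118)|(((H<6)|(H>174))&(S>180)))&roi
    cov=cv2.morphologyEx(cov.astype(np.uint8),cv2.MORPH_OPEN,np.ones((5,5)))
    for b in blobs(cov,3000):
        print(n,"cover",cv2.boundingRect(b),"z17",rect(cast(b.reshape(-1,2),c,.017)),"z45",rect(cast(b.reshape(-1,2),c,.0455)))
    wh=(S<60)&(V>170)&roi
    for b in blobs(wh,40):
        print(n,"white",cv2.boundingRect(b),"z15",rect(cast(b.reshape(-1,2),c,.015)),"z50",rect(cast(b.reshape(-1,2),c,.05)),"z37",rect(cast(b.reshape(-1,2),c,.0375)))
    wood=((H>5)&(H<28)&(S>50)&(V>80))|wh
    wood=((wood&roi)|(cov>0)).astype(np.uint8); wood=cv2.morphologyEx(wood,cv2.MORPH_OPEN,np.ones((3,3)))
    for r in ((20,60,100,140,160,180,200,220,250) if n=="rack" else (90,120,150,180,210,220,240,245,250)):
        q=np.where(wood[r])[0]; a=[(q.min()-.5,r),(q.max()+.5,r)]
        print(n,r,q.min(),q.max(),"z6",(cast(a,c,.006)[:,:2]*1000).round(1).tolist(),"z34",(cast(a,c,.0345)[:,:2]*1000).round(1).tolist())
```

```text
rack cover (275, 168, 82, 111) z17 (array([515. , -85.4]), array([104.5, 159.4]), 0.56) z45 (array([515. , -73.6]), array([ 97., 148.]), 0.56)
rack cover (272, 3, 88, 136) z17 (array([514.3, 104.8]), array([ 97.4, 146.9]), 0.09) z45 (array([514.3, 103. ]), array([ 90.4, 136.4]), 0.09)
rack white (373, 364, 12, 15) z15 (array([ 612.2, -330.9]), array([17.3, 27.6]), 2.8) z50 (array([ 603.7, -294.9]), array([15.8, 25.2]), 2.8) z37 (array([ 606.7, -307.8]), array([16.3, 26.1]), 2.8)
rack white (367, 339, 18, 13) z15 (array([ 604.9, -280.9]), array([25.8, 22.2]), 2.51) z50 (array([ 597. , -249.4]), array([23.5, 20.2]), 2.51) z37 (array([ 599.9, -260.6]), array([24.3, 20.9]), 2.51)
rack white (263, 155, 13, 120) z15 (array([453.1, -74.6]), array([  9.7, 169.3]), 0.29) z50 (array([458.5, -61.1]), array([  8.8, 154.6]), 0.29) z37 (array([456.5, -65.9]), array([  9.1, 159.8]), 0.29)
rack white (353, 153, 13, 115) z15 (array([572.4, -67.9]), array([ 15.1, 161.3]), 2.5) z50 (array([567.3, -54.9]), array([ 13.8, 147.3]), 2.5) z37 (array([569.1, -59.6]), array([ 14.3, 152.3]), 2.5)
rack white (30
[... 4469 characters left out ...]
 [569.6, 165.8]]
bay 120 251 374 z6 [[450.3, 137.7], [575.3, 137.6]] z34 [[455.8, 139.7], [570.1, 139.5]]
bay 150 253 372 z6 [[450.5, 107.4], [574.8, 107.2]] z34 [[456.0, 112.0], [569.7, 111.8]]
bay 180 255 371 z6 [[450.8, 75.4], [575.4, 75.1]] z34 [[456.3, 82.7], [570.2, 82.5]]
bay 210 257 369 z6 [[451.0, 41.5], [574.9, 41.2]] z34 [[456.5, 51.7], [569.7, 51.5]]
bay 220 257 369 z6 [[450.4, 29.7], [575.4, 29.4]] z34 [[455.9, 41.0], [570.2, 40.7]]
bay 240 255 372 z6 [[446.8, 5.6], [580.0, 5.2]] z34 [[452.7, 18.9], [574.4, 18.6]]
bay 245 254 373 z6 [[445.4, -0.6], [581.4, -0.9]] z34 [[451.3, 13.2], [575.7, 12.9]]
bay 250 254 373 z6 [[445.0, -6.9], [581.7, -7.2]] z34 [[451.0, 7.5], [576.0, 7.2]]
```

```bash
cat >> h.py <<'E'
TH=np.radians(90.2)
def place_stick(src,yaw,dst,z0=0.003):
    q=down(yaw)
    move_pose((*src,.09),q); move_l((*src,z0)); grab()
    s=read_state(); print("grip",s["gripper_width"],s["gripper_force"])
    move_l((*src,.10)); move_pose((*dst,.11),down(TH)); move_l((*dst,z0+.024)); dwell(.2); f0=read_state()["wrist_force"]
    move_l((*dst,z0+.0177),max_speed=.03); dwell(.15)
    s=read_state(); print("df",(s["wrist_force"]-f0).round(2),s["ee_pos"].round(4),"w",s["gripper_width"])
    let_go(); move_l((*dst,.09)); print("t",read_state()["t"])
def sticks_in_bay(name):
    move_pose((0.515,0.08,0.17),down(np.pi/2)); dwell(.2)
    im,c=cam("wrist"); cv2.imwrite(f"pics/{name}.png",im)
    H,S,V=cv2.split(cv2.cvtColor(im,cv2.COLOR_BGR2HSV)); roi=np.zeros((400,640),bool); roi[74:222,262:364]=1
    m=cv2.morphologyEx(((H>5)&(H<22)&(S>100)&(V>90)&roi).astype(np.uint8),cv2.MORPH_OPEN,np.ones((5,5)))
    for b in blobs(m,400):
        r=cv2.minAreaRect((cast(b.reshape(-1,2),c,.033)[:,:2]*1000).astype(np.float32)); print("stick",np.round(r[0],1),np.round(r[1],1),round(r[2],2))
E
python3 - <<'E'
from h import *
place_stick((.4477,-.2598),np.radians(8.73),(.5535,.105))
sticks_in_bay("bay1")
E
```

```text
grip 0.1704760295024806 29.99996155500412
df [ 0.41  1.1  -0.51] [0.5535 0.105  0.0207] w 0.16753312568955114
t 13.0917
stick [550.5 110.8] [ 16.  138.9] 1.65
```

View pics/bay1.png

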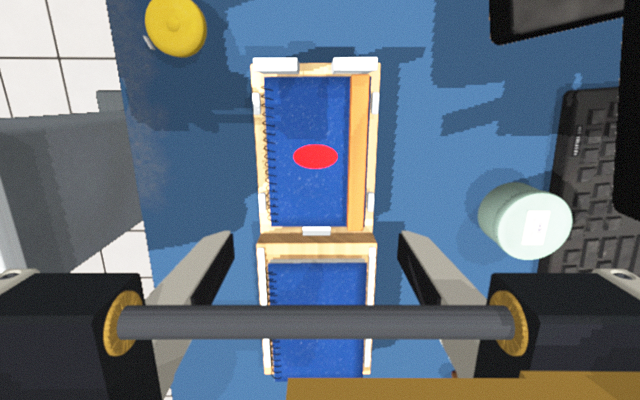

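The first stick lies along the far long edge, cols ~348–369 and rows ~75–231. My ROI clipped the measurement, so I widen it and place the second stick.

```bash
sed -i 's/roi\[74:222,262:364\]/roi[66:234,240:376]/' h.py
python3 - <<'E'
from h import *
im=cv2.imread("pics/bay1.png")
place_stick((.4606,-.3671),np.radians(12.18),(.476,.105))
sticks_in_bay("bay2")
E
```

```text
grip 0.16860120417176291 29.99999910593033
df [-0.05 -1.19  0.2 ] [0.476  0.105  0.0207] w 0.16450455799171101
t 23.2083
stick [552.  104.4] [ 16.9 151.6] 0.18
stick [475.7 104.3] [ 16.7 151.8] 0.18
```

View pics/bay2.png

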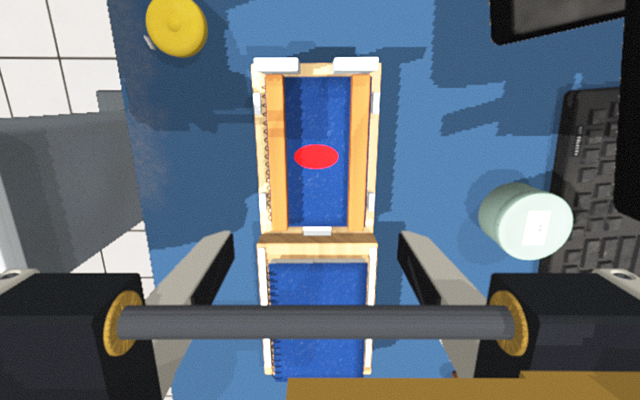

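Both sticks are down and parallel, at x 552 and 476 mm and y 104 mm. Now I push with shut fingers behind the rear edge.

Run:
```python
from h import *
q=down(TH); x=.5145
move_pose((x,-.185,.10),q); grab(); move_l((x,-.185,.039)); dwell(.2)
f0=read_state()["wrist_force"]; print("f0",f0.round(2))
log=[]
for y in np.arange(-.16,.0201,.02):
    move_l((x-.0035*(y+.16),y,.039),max_speed=.06); s=read_state(); f=s["wrist_force"]-f0; log.append((round(y,3),*f.round(1)))
    if abs(f[1])>12 or abs(f[0])>8: break
else:
    for y in np.arange(.022,.036,.001):
        move_l((x-.0006,y,.039),max_speed=.03); dwell(.05); f=read_state()["wrist_force"]-f0; log.append((round(y,3),*f.round(1)))
        if f[1]<-6: break
print(*log,sep="\n"); print(read_state()["t"])
```

```text
f0 [-0.19 -0.03  0.71]
(np.float64(-0.16), np.float64(0.7), np.float64(-0.3), np.float64(-1.1))
(np.float64(-0.14), np.float64(0.4), np.float64(-0.1), np.float64(-0.7))
(np.float64(-0.12), np.float64(0.4), np.float64(0.1), np.float64(-0.7))
(np.float64(-0.1), np.float64(0.2), np.float64(0.4), np.float64(-1.4))
(np.float64(-0.08), np.float64(0.8), np.float64(-0.2), np.float64(-0.3))
(np.float64(-0.06), np.float64(-0.0), np.float64(-0.5), np.float64(-1.8))
(np.float64(-0.04), np.float64(0.0), np.float64(-0.1), np.float64(-0.8))
(np.float64(-0.02), np.float64(0.1), np.float64(-0.7), np.float64(-1.4))
(np.float64(-0.0), np.float64(0.1), np.float64(0.5), np.float64(-1.2))
(np.float64(0.02), np.float64(1.0), np.float64(-0.2), np.float64(-0.3))
(np.float64(0.022), np.float64(-0.1), np.float64(0.1), np.float64(-0.1))
(np.float64(0.023), np.float64(0.4), np.float64(-1.1), np.float64(-1.1))
(np.float64(0.024), np.float64(0.0), np.float64(-0.5), np.float64(-0.5))
(np.float64(0.025), np.float64(1.4), np.float64(-4.4), np.float64(-1.6))
(np.float64(0.026), np.float64(3.2), np.float64(-7.7), np.float64(-1.0))
33.6083
```

Run:
```python
from h import *
p=read_state()["ee_pos"]
move_l((p[0],p[1]-.012,p[2])); move_l((p[0],p[1]-.012,.12)); let_go()
move_pose((0.515,0.08,0.17),down(np.pi/2)); dwell(.2)
im,c=cam("wrist"); cv2.imwrite("pics/bay3.png",im)
H,S,V=cv2.split(cv2.cvtColor(im,cv2.COLOR_BGR2HSV)); roi=np.zeros((400,640),bool); roi[60:260,245:385]=1
m=cv2.morphologyEx((((S>160)&(H>100)&(H<118)|(((H<6)|(H>174))&(S>180)))&roi).astype(np.uint8),cv2.MORPH_OPEN,np.ones((5,5)))
for b in blobs(m,500):
    r=cv2.minAreaRect((cast(b.reshape(-1,2),c,.044)[:,:2]*1000).astype(np.float32)); print("cover",cv2.boundingRect(b),np.round(r[0],1),np.round(r[1],1),round(r[2],2))
print(read_state()["t"])
```

```text
cover (259, 70, 115, 162) [513.9 107.8] [ 97.9 148. ] 0.32
36.7083
```

View pics/bay3.png

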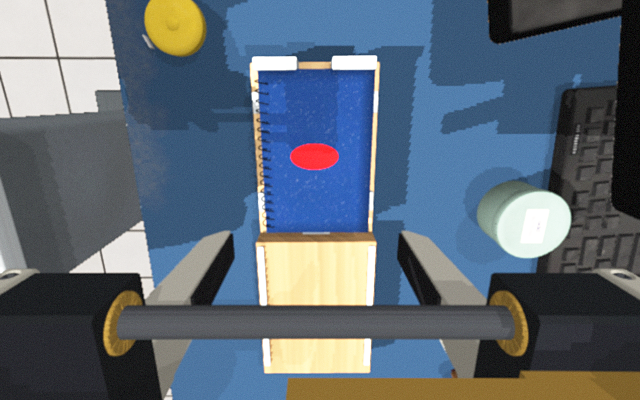

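The upper notebook lies home against both stops at centre (513.9, 107.8) mm, 0.3° yaw. Its apparent size matches a level cover at 44 mm, and the gripper is clear. I'm handing in.

```bash
python3 -c "
from plant import *
print(job_done())"
```

```text
the job is handed in; nothing more can be done
None
```

The job is handed in at about 37 s: both sticks are on the lower notebook near its long edges and the upper notebook is pushed home against the stops, level and within about 1 mm and 0.3° of square by the last wrist-camera picture, though I did not re-measure the sticks or the lower notebook after the push, when they were hidden underneath.

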